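# Seat a swivel paint-rack top on its dowels and fill its empty pockets

## Task

The top of the paint rack is threaded on its stand's centre post but turned wrong, perched on the tips of the four dowels: with its pots aboard, push it round by its sides until it drops over all four dowels and sits flat, fully down on the stand. Then set the two spare pots from the stack of offcuts upright, fully down, into the two empty pockets, so that all six pockets are filled. Don't knock over or throw off any pot, and leave the jar, tub, sanding block and glue bottle where they are.

Things in the scene. Friction and masses are not known exactly. Their poses are not given: they have to be found in the camera images.
- stand: fixed low stand of plain MDF: round deck 176 mm across, its top 30 mm above the table. Origin on the table under its centre, z up. A round-topped centre post, 14 mm thick, rises to 85 mm above the table; four round-topped wooden dowels stand round it
- dowel_far (a point): tip of the stand's dowel at x = +60 mm, 39 mm above the table. The four dowels are 10 mm thick, stand 9 mm above the deck, at x = +60 and -60 mm on the stand's x axis and y = +36 and -36 mm on its y axis
- rack_top: loose square MDF panel 196 x 196 mm, 18 mm thick, about 0.5 kg; origin at the centre of its underside, x and y along its sides, z up. Its 16.5 mm centre hole is on the stand's post. It starts turned wrong, perched level on the dowel tips (underside 39 mm above the table) and turns on the post when a side is pushed with a few newtons. Six round pockets in its top, 35 mm across, 12 deep
- hole_far (a point): the panel's hole at x = +60 mm, on its underside. Four through-holes: 15 mm ones at x = +60, -60 mm on its x axis, 13 mm ones at y = +36, -36 mm on its y axis. With its x axis parallel to the stand's, either way round (half a turn fits too), it drops 9 mm by its own weight over the dowels to the deck (underside 30 mm above the table); no other angle fits
- pocket0 (a point): centre of the floor of one pocket of the rack top, at x = -66 mm, y = -66 mm in the panel frame, 6 mm above the panel's underside (12 mm below its top face)
- pocket1 (a point): centre of the floor of one pocket of the rack top, at x = 0 mm, y = -66 mm in the panel frame, 6 mm above the panel's underside (12 mm below its top face)
- pocket2 (a point): centre of the floor of one pocket of the rack top, at x = 66 mm, y = -66 mm in the panel frame, 6 mm above the panel's underside (12 mm below its top face)
- pocket3 (a point): centre of the floor of one pocket of the rack top, at x = -66 mm, y = 66 mm in the panel frame, 6 mm above the panel's underside (12 mm below its top face)
- pocket4 (a point): centre of the floor of one pocket of the rack top, at x = 0 mm, y = 66 mm in the panel frame, 6 mm above the panel's underside (12 mm below its top face)
- pocket5 (a point): centre of the floor of one pocket of the rack top, at x = 66 mm, y = 66 mm in the panel frame, 6 mm above the panel's underside (12 mm below its top face)
- pot0: paint pot, white with a grey lid, all alike: upright cylinder 30 mm across, 45 mm high, about 45 g, bottom-heavy; origin at the centre of its underside, z up. Four of the six pots start upright in pockets of the rack top, two are spares standing on the stack of offcuts; which is which varies
- pot1: paint pot, white with a grey lid, all alike: upright cylinder 30 mm across, 45 mm high, about 45 g, bottom-heavy; origin at the centre of its underside, z up. Four of the six pots start upright in pockets of the rack top, two are spares standing on the stack of offcuts; which is which varies
- pot2: paint pot, white with a grey lid, all alike: upright cylinder 30 mm across, 45 mm high, about 45 g, bottom-heavy; origin at the centre of its underside, z up. Four of the six pots start upright in pockets of the rack top, two are spares standing on the stack of offcuts; which is which varies
- pot3: paint pot, white with a grey lid, all alike: upright cylinder 30 mm across, 45 mm high, about 45 g, bottom-heavy; origin at the centre of its underside, z up. Four of the six pots start upright in pockets of the rack top, two are spares standing on the stack of offcuts; which is which varies
- pot4: paint pot, white with a grey lid, all alike: upright cylinder 30 mm across, 45 mm high, about 45 g, bottom-heavy; origin at the centre of its underside, z up. Four of the six pots start upright in pockets of the rack top, two are spares standing on the stack of offcuts; which is which varies
- pot5: paint pot, white with a grey lid, all alike: upright cylinder 30 mm across, 45 mm high, about 45 g, bottom-heavy; origin at the centre of its underside, z up. Four of the six pots start upright in pockets of the rack top, two are spares standing on the stack of offcuts; which is which varies
- stack: fixed stack of MDF offcuts, 150 (x) x 90 (y) x 45 mm high; origin under its centre on the table
- spot0 (a point): point on the stack's top, 38 mm from its centre towards -x of the stack, where one spare pot stands (within about 8 mm)
- spot1 (a point): point on the stack's top, 38 mm from its centre towards +x of the stack, where the other spare pot stands (within about 8 mm)
- jar: bystander: closed glass jar, 68 mm across, 95 high, origin under its centre
- tub: bystander: open white plastic tub, 90 mm across the rim, 60 high, origin under its centre
- sanding_block: bystander: cork sanding block 45 (x) x 70 (y) x 30 mm, origin under its centre
- glue: bystander: white glue bottle, 48 mm across, 100 high, origin under its centre
Things that resemble listed ones, but are neither listed nor needed, are in the scene too. Leave any blue, red or yellow look-alike of the pot5 alone.

How it is judged:
By the outcome, as a careful person would: the job done as asked, in the order asked, and still so for the second after the job is handed in, with the robot touching nothing.
It also fails if it takes over 66 s, if anything falls off the work surface, if the arm or the gripper's body presses on something with over 40 N, if the wrist force passes 120 N, or if a joint passes its speed limit or range.

## Robot

A 6-joint arm with a two-finger parallel gripper is mounted at the origin on the work surface. World frame = base frame: x ahead of the robot, y to its left, z up, the work surface at z = 0. Lengths are in mm, angles in rad, forces in N, time in s.
With the tool pointing down it reaches from about 300 to 775 mm from the base axis. Payload 14.6 kg.
Tool frame: the origin (TCP) lies between the finger pads; the fingertips stand 25 mm ahead of it and the grasp point (between the pads) lies 6 mm ahead of it; z points along the fingers, y is the line along which they close (so a half turn about z gives the same grasp; the last joint's range is limited). The gripper opens to 94 mm and grips with 3 to 60 N. Pads are 16 mm wide; open, the fingers measure 119 mm over their backs; the gripper's body (75 mm by 177 mm) begins 78 mm behind the grasp point.
Start: joints at [-0.067, 0.3, 1.521, -0, 1.321, -0.067], TCP at [549.99, -0.002, 193.046] pointing down, gripper open.
Joint ranges: [-3.03, 3.03], [-0.79, 2.21], [0.23, 2.52], [-1.04, 4.18], [0, 3.07], [-2.55, 2.55]. Speed limits (rad/s): [2.22, 2.22, 2.57, 3.14, 3.14, 3.14].

## Interface

Orientations are given as [roll, pitch, yaw] about the fixed x, y, z axes, in that order (R = Rz(yaw) Ry(pitch) Rx(roll)).
In Python, from cell import manip gives the robot as it stands. The module is installed in compiled form; this text tells all that it offers.
- The arm moves only by the tool step_arm, never from a script. Its argument "series" is one flat list of numbers, 5 for each row, row after row: the shift along the world's x, y, z in mm, then the turn about the world's z in rad, then the closure, from 0 (fully open) to 1 (shut). In form: [dx, dy, dz, spin, jaw, dx, dy, dz, spin, jaw, ...]. A call has 1 to 20 rows; each row shifts and turns the commanded pose from where the row before left it; what a row does not reach is not made up. A row lasts 1/8 s, in which the tool goes at most 62.5 mm and 10.7 degrees, less where a joint would pass 70% of its speed; a pose out of reach is approached as far as the arm can. A call is refused whole if a number of a shift passes 62.5 or a number of a turn 0.188, either way. A call with a gripper value outside its range is refused whole. The fingers move at their own pace and stop on an object; "squeeze" is the grip in N (left out, the last holds). Time passes only in rows, so rows that do not move let the fingers close. It gives the time, the measured TCP pose, the force, the opening and the grip force at its end, in the units of the state.
- manip.read_state(): the state, without advancing time (a new reading comes with each control period).
- manip.camera(name): name is "scene" or "side" or "wrist"; returns (picture, depth): 420x560x3 uint8, blue, green, red; 420x560 float32, mm along the optical axis (not along the pixel's ray), 0 where there is no reading.
- manip.camera_info(name): a dict with "fovy" (degrees; the focal length in pixels is half the picture's height over the tangent of half this angle, whatever the lens; pixels are square), "cx", "cy" (the principal point, pixels), "eye" and "orientation" of the camera in the world. Camera axes: x right, y down, z forward; pixel columns grow to the right and rows downward; lengths in mm; the calibration is good to about 2 mm. A picture is of the moment at which its call begins: read the wrist's pose just before it. camera_info takes no time and is no camera call; for the wrist camera it gives the pose at the moment of the call.
- manip.sign_off(): hands the job in; it is judged then, once.
The state is a dict: "clock": time; "joints": joint angles; "qd": joint speeds; "effort": joint torques, N m; "eef_pos": TCP position; "eef_rot": TCP orientation; "wrist_force": force on the tool from outside, world axes, zero at the start; "moment": the same for the moment, N m; "finger_gap": finger opening in mm; "finger_force": force on a finger pad.
Only numpy, scipy, OpenCV 4.12 (cv2) and the standard library are available. Lean on these libraries where they do the work, as an engineer would, in place of code of your own. Each camera call takes 0.05 s, during which the arm holds its last target. There are 200 camera calls.

## Working session

There is one attempt and no reset: what is moved stays moved. The work goes in short steps, Python scripts to look and compute and a tool call to move; the robot and the scene stay as the last step left them, time stands still between calls to the robot, and variables do not carry over. Pictures are saved under pics/ and viewed, at most 10 in all, crops included, and the job is handed in when it is done.

Besides the shell and the picture viewer there is one more tool, called after "Request:" by a JSON object that holds its "fn" and its "kwargs". step_arm: Moves the arm, as the interface text tells. Its arguments: {"type":"object","properties":{"series":{"type":"array"},"squeeze":{"type":"number"}},"required":["series"]}

```bash
mkdir -p pics; cat > h.py <<'E'
import numpy as np, cv2
from cell import manip
from scipy.spatial.transform import Rotation as Ro
def cam(n):
    i=manip.camera_info(n); p,d=manip.camera(n); return p,d,i
def Rm(i):
    o=np.array(i["orientation"],float)
    return o if o.shape==(3,3) else Ro.from_euler('xyz',o).as_matrix() if o.size==3 else Ro.from_quat(o).as_matrix()
def ray(i,u,v):
    f=210/np.tan(np.radians(i["fovy"])/2)
    return Rm(i)@np.array([(u-i["cx"])/f,(v-i["cy"])/f,1.])
def onz(i,u,v,z):
    r=ray(i,u,v); e=np.array(i["eye"],float); return e+r*(z-e[2])/r[2]
def cloud(d,i):
    f=210/np.tan(np.radians(i["fovy"])/2)
    v,u=np.mgrid[0:d.shape[0],0:d.shape[1]]
    c=np.stack([(u-i["cx"])/f*d,(v-i["cy"])/f*d,d],-1)
    P=c@Rm(i).T+np.array(i["eye"],float); P[d<=0]=np.nan; return P
def project(i,P):
    f=210/np.tan(np.radians(i["fovy"])/2)
    c=(np.asarray(P,float)-np.array(i["eye"],float))@Rm(i); return c[...,:2]/c[...,2:]*f+[i["cx"],i["cy"]]
E
python3 - <<'E'
from h import *
for n in ["scene","side"]:
    p,d,i=cam(n); print(n,i); cv2.imwrite(f"pics/{n}0.png",p); np.savez(f"{n}0.npz",p=p,d=d)
print(manip.read_state())
E
```

```text
scene {'fovy': 42.673760431175985, 'cx': 277.5728722133155, 'cy': 215.19017833997637, 'eye': array([1366.06773904, -281.29917999, 1183.86230144]), 'orientation': array([-2.50587564,  0.01624721,  1.17135198])}
side {'fovy': 52.0288130996435, 'cx': 282.57047018394854, 'cy': 202.23687315697305, 'eye': array([212.93950697, 917.94469205, 650.18192197]), 'orientation': array([-2.12063283, -0.00629002, -2.721     ])}
{'clock': 0.1, 'joints': array([-6.65756224e-02,  3.00388793e-01,  1.52149205e+00, -3.99177172e-05,
        1.32071520e+00, -6.66270262e-02]), 'qd': array([-0.00043337, -0.00209013, -0.00240502, -0.00103161,  0.00010029,
        0.00029771]), 'effort': array([ 1.84928511e-03, -5.32644153e+01, -3.53284299e+01,  7.10431044e-02,
        2.34944851e-02, -7.30603051e-05]), 'eef_pos': array([5.49758356e+02, 1.56146939e-02, 1.92569149e+02]), 'eef_rot': array([-3.14058892e+00, -2.82231882e-05,  1.57085761e+00]), 'wrist_force': array([ 0.3655257 ,  0.01992898, -1.03345083]), 'moment': array([ 4.97903597e-05, -1.99103004e-03,  1.44779350e-02]), 'finger_force': 0.0, 'finger_gap': 93.94913602041437}
```

View pics/scene0.png

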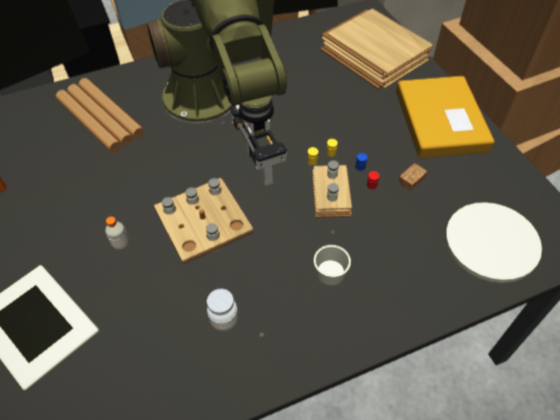

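View pics/side0.png

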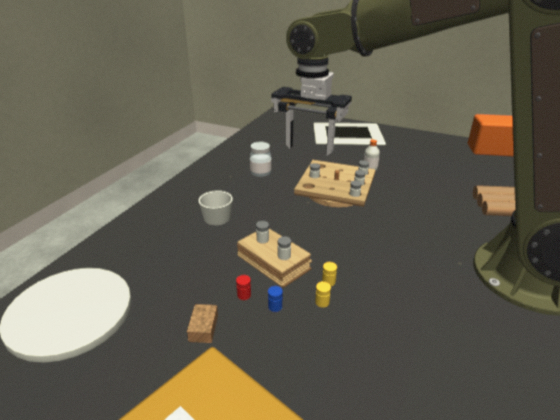

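Scene view: the panel is at about (203,217) with four grey-lidded pots at (168,205), (191,196), (214,186) and (212,231). Its empty pockets are at (189,246) and (237,226). The candidate spares are the grey-lidded pots on the stack at (333,168) and (333,192). The yellow (313,156), (332,147), blue (361,161) and red (373,180) pots stand on the table and are look-alikes.

```bash
python3 - <<'E'
from h import *
out=[]
for n in ["scene","side"]:
    z=np.load(n+"0.npz"); p,d=z["p"],z["d"]; i=manip.camera_info(n); P=cloud(d,i)
    hsv=cv2.cvtColor(p,cv2.COLOR_BGR2HSV)
    for name,(x,y),zt in (("panel",(550,-150),57),("stack",(550,200),45)):
        w=[] 
        m=(np.abs(P[...,2]-zt)<6)&(hsv[...,1]>70)&(hsv[...,2]>90)
        k,lab,st,c=cv2.connectedComponentsWithStats(m.astype(np.uint8))
        for j in range(1,k):
            if st[j,4]>150:
                q=P[lab==j]; r=cv2.minAreaRect(q[:,:2].astype(np.float32)); print(n,name,st[j],np.median(q[:,2]).round(1),[np.round(t,2) for t in r])
    # lids
    m=(P[...,2]>85)&(P[...,2]<102)&(P[...,0]>300)
    m2=m&(hsv[...,1]<70)
    k,lab,st,c=cv2.connectedComponentsWithStats(m2.astype(np.uint8))
    for j in range(1,k):
        if st[j,4]>25:
            q=P[lab==j]; top=q[q[:,2]>np.percentile(q[:,2],70)]
            zt=np.median(top[:,2]); (cx,cy),r=cv2.minEnclosingCircle(top[:,:2].astype(np.float32)); print(n,"lid",c[j].round(0),st[j,4],zt.round(1),round(cx,1),round(cy,1),round(r,1))
    x0,y0,x1,y1=((140,130,400,290) if n=="scene" else (220,130,400,310))
    out.append(cv2.resize(p[y0:y1,x0:x1],None,fx=3 if n=="scene" else 3,fy=3,interpolation=cv2.INTER_CUBIC))
cv2.imwrite("pics/c_scene.png",out[0])
E
```

```text
scene panel [ 154  178   99   84 3647] 56.1 [array([ 518.56, -156.47]), array([202.78, 197.47]), np.float64(5.51)]
scene stack [322  37  73  42 227] 46.2 [array([ 85.17, 513.28]), array([295.31,  52.03]), np.float64(26.28)]
scene stack [ 398   76   96   76 3770] 47.8 [array([421.45, 646.29]), array([222.17, 309.85]), np.float64(72.53)]
scene stack [ 57  91  47  42 227] 40.6 [array([ -36.02, -378.74]), array([258.2 ,  26.81]), np.float64(20.19)]
scene stack [ 314  166   38   46 1126] 44.0 [array([554.11, 202.84]), array([ 92.96, 158.42]), np.float64(68.53)]
scene lid [333. 165.] 72 91.0 520.7 218.2 13.6
scene lid [213. 183.] 75 90.8 449.0 -97.9 13.3
scene lid [333. 188.] 81 90.9 590.1 186.1 13.8
scene lid [190. 192.] 81 91.4 455.8 -161.6 14.4
scene lid [167. 202.] 81 90.8 462.8 -229.5 13.2
scene lid [211. 228.] 88 91.5 585.4 -152.5 14.0
scene lid [220. 301.] 528 96.7 787.5 -198.5 29.5
side panel [ 294  160   81   43 1706] 55.5 [array([ 517.85, -153.95]), array([196.56, 205.14]), np.float64(5.46)]
side stack [294 191  72  15 252] 45.1 [array([507.34, -57.76]), array([196.92,  22.33]), np.float64(11.41)]
side stack [ 237  229   74   46 1311] 44.0 [array([552.44, 207.36]), array([ 94.53, 153.95]), np.float64(69.23)]
side stack [ 119  347  184   73 6249] 49.3 [array([485.06, 560.15]), array([268.92, 134.36]), np.float64(24.31)]
side lid [130.  45.] 847 99.4 1874.5 -1178.8 858.2
side lid [431.  47.] 214 99.5 498.1 -1916.2 195.9
side lid [260. 147.] 163 94.5 784.9 -191.7 29.8
side lid [363. 163.] 44 89.4 457.9 -222.5 13.5
side lid [315. 166.] 44 89.3 582.4 -146.9 12.6
side lid [360. 173.] 50 89.6 452.2 -157.2 15.8
side lid [356. 183.] 52 89.6 447.6 -91.3 12.5
side lid [262. 225.] 86 90.2 586.2 190.9 14.3
side lid [284. 241.] 98 89.8 515.6 225.4 14.2
```

View pics/c_scene.png

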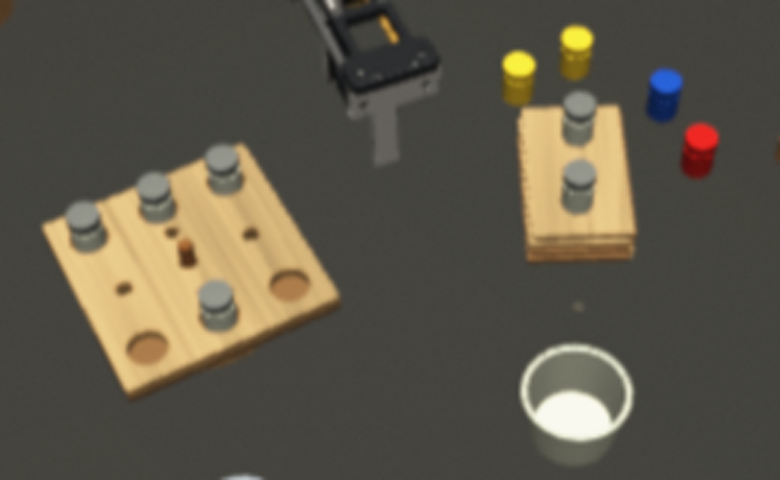

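Both views agree. The panel centre is about (518,-155), its pocket rows run about 95.5° from world x, and spare pots S0/S1 are on the stack at about (518,222) and (588,188). The enlarged crop confirms that only the two grey-lidded pots on the stack, at crop (579,118) and (579,186), are spares. The coloured ones stand on the table. Next I'll look down through the panel holes with the wrist camera.

Request:
{"fn": "step_arm", "kwargs": {"series": [-15, -50, 10, 0, 0.5, -15, -50, 10, 0, 1, 0, -50, 10, 0, 1, 0, 0, 0, 0, 1]}}

```text
clock: 0.6
eef_pos: [519.7, -152.6, 223.3]
eef_rot: [3.141, 0.0, 1.567]
wrist_force: [-0.4, 0.4, -0.5]
finger_gap: 57.2
finger_force: 0.0
```

```bash
python3 - <<'E'
from h import *
print(manip.read_state()["eef_pos"])
p,d,i=cam("wrist"); print(i); cv2.imwrite("pics/w1.png",p); np.savez("w1.npz",p=p,d=d)
P=cloud(d,i)
print(project(i,[[518,-155,85],[518,-155,57]]))
E
```

```text
[ 519.70835434 -152.64031684  223.3296176 ]
{'fovy': 66.59675759600074, 'cx': 278.38690104674214, 'cy': 211.48144166035965, 'eye': array([519.70356809, -67.50046115, 414.59281969]), 'orientation': array([ 2.84831372e+00,  1.00725050e-04, -3.07714810e-03])}
[[277.07254096 200.67951984]
 [277.17082795 194.42738143]]
```

View pics/w1.png

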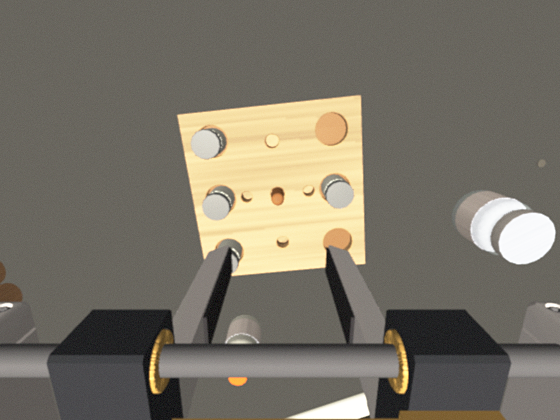

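The wrist view shows the panel with holes at (272,141), (283,241), (247,196) and (308,190), the post at (277,197), and the empty pockets at (331,129) and (337,240). I'll enlarge the holes to look for dowels.

```bash
python3 - <<'E'
from h import *
z=np.load("w1.npz"); p,d=z["p"],z["d"]
t=[]
for u,v in ((272,141),(283,241),(247,196),(308,190)):
    c=p[v-14:v+14,u-14:u+14]; t.append(cv2.resize(c,(380,290),interpolation=cv2.INTER_CUBIC))
    print(d[v-8:v+9:2,u-8:u+9:2].round(0).astype(int))
cv2.imwrite("pics/holes.png",np.vstack([np.hstack(t[:2]),np.hstack(t[2:])]))
E
```

```text
[[348 348 348 348 349 351 349 348 348]
 [349 348 352 375 376 375 349 349 349]
 [349 349 376 375 377 377 376 351 348]
 [349 376 377 377 377 375 377 377 350]
 [351 377 378   0 377 377 376 377 350]
 [351 363 379 378 378 378 378 362 351]
 [352 354 369 378 379 379 369 353 353]
 [354 354 354 359 363 359 353 353 353]
 [352 353 354 353 353 354 354 354 353]]
[[382 381 382 381 383 382 382 382 382]
 [383 383 382 382 384 384 381 383 383]
 [385 384 412 411 412 413 383 384 382]
 [384 412 413 413 413 413 414 385 384]
 [385 398 414 414 414 413 401 386 385]
 [385 391 399 401 402 400 394 386 387]
 [388 387 392 395 396 395 387 386 386]
 [388 388 389 388 390 390 387 388 387]
 [389 387 388 387 387 388 388 387 390]]
[[367 366 367 366 365 367 366 365 367]
 [366 367 368 366 367 367 366 366 366]
 [367 367 368 395 394 369 368 369 368]
 [369 368 394 396 396 397 395 368 369]
 [370 371 385 397 396 397 396 370 369]
 [369 370 380 387 397 397 385 370 371]
 [369 371 374 379 383 382 371 372 369]
 [370 372 370 371 374 372 368 370 370]
 [372 370 373 370 372 372 371 372 371]]
[[364 365 365 364 364 365 364 366 364]
 [363 364 364 364 366 366 364 365 364]
 [364 364 366 394 393 392 366 366 365]
 [366 366 394 394 393 393 392 366 366]
 [366 367 393 396 394 394 384 368 366]
 [368 368 384 395 393 385 380 367 368]
 [369 368 370 378 379 377 372 369 368]
 [370 369 370 369 370 370 370 368 368]
 [368 370 370 368 369 370 370 369 370]]
```

View pics/holes.png

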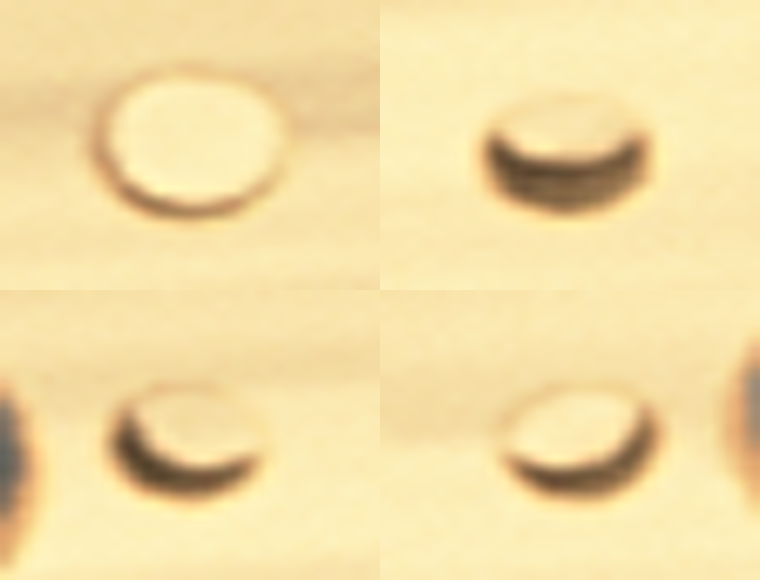

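No dowel shows through any hole, so the panel is at least about 18° off and the direction is unknown. I'll bring the closed fingers beside the +x side near the +y corner and push counter-clockwise in steps, checking the holes as I go.

Request:
{"fn": "step_arm", "kwargs": {"series": [35, 30, 0, 0.05, 1, 35, 30, -20, 0.05, 1, 36, 26, -40, 0, 1, 0, 0, -50, 0, 1, 0, 0, -50, 0, 1, 0, 0, 0, 0, 1]}}

```text
clock: 1.4
eef_pos: [623.8, -62.3, 59.3]
eef_rot: [-3.134, -0.002, 1.672]
wrist_force: [-0.3, -0.1, 1.2]
finger_gap: 0.4
finger_force: 0.0
```

```bash
python3 - <<'E'
from h import *
s=manip.read_state(); print(s["eef_pos"],s["eef_rot"],s["wrist_force"],s["finger_gap"])
C=np.array([518,-155.]); p=np.array([626.,-64])
for k in range(0,9):
    a=np.radians(4*k); q=C+np.array([[np.cos(a),-np.sin(a)],[np.sin(a),np.cos(a)]])@(p-C); print(4*k,q.round(1))
p,d,i=cam("wrist"); cv2.imwrite("pics/w2.png",p)
E
```

```text
[623.76688545 -62.28839717  59.34489442] [-3.13433360e+00 -2.07094660e-03  1.67214796e+00] [-0.32509223 -0.12129238  1.24581955] 0.443305749055014
0 [626. -64.]
4 [619.4 -56.7]
8 [612.3 -49.9]
12 [604.7 -43.5]
16 [596.7 -37.8]
20 [588.4 -32.5]
24 [579.6 -27.9]
28 [570.6 -23.9]
32 [561.4 -20.6]
```

View pics/w2.png

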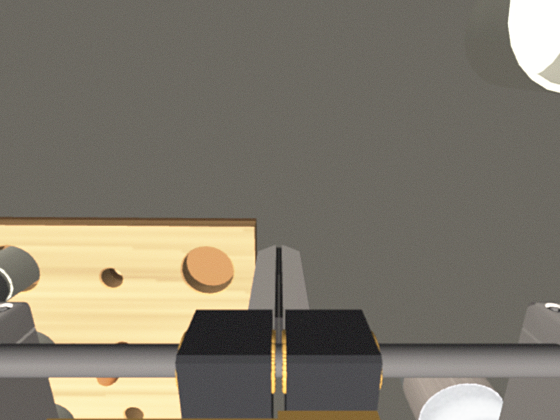

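Fingertips at (275,250) are just beside the panel's side at (255,250). Pushing about 12°.

Request:
{"fn": "step_arm", "kwargs": {"series": [-3.3, 3.7, 0, 0.035, 1, -3.3, 3.6, 0, 0.035, 1, -3.5, 3.4, 0, 0.035, 1, -3.6, 3.4, 0, 0.035, 1, -3.8, 3.2, 0, 0.035, 1, -3.8, 3.2, 0, 0.035, 1]}}

```text
clock: 2.2
eef_pos: [604.4, -43.3, 63.1]
eef_rot: [-3.142, 0.0, 1.883]
wrist_force: [-0.2, 0.2, 0.2]
finger_gap: 0.9
finger_force: 0.0
```

```bash
cat >> h.py <<'E'
def panel(n="scene",zs=(42,62)):
    p,d,i=cam(n); P=cloud(d,i); hsv=cv2.cvtColor(p,cv2.COLOR_BGR2HSV)
    m=(P[...,2]>zs[0])&(P[...,2]<zs[1])&(hsv[...,1]>70)&(hsv[...,2]>90)&(np.hypot(P[...,0]-518,P[...,1]+155)<150)
    k,lab,st,c=cv2.connectedComponentsWithStats(m.astype(np.uint8)); j=1+np.argmax(st[1:,4])
    q=P[lab==j]; r=cv2.minAreaRect(q[:,:2].astype(np.float32)); return np.median(q[:,2]).round(1),[np.round(t,2) for t in r],st[j,4]
E
python3 - <<'E'
from h import *
s=manip.read_state(); print(s["eef_pos"],s["wrist_force"],panel())
E
```

```text
[604.41372316 -43.30465844  63.05045925] [-0.16908135  0.20234298  0.2298115 ] (np.float64(55.8), [array([ 518.3 , -156.69]), array([204.7 , 196.91]), np.float64(5.69)], np.int32(3958))
```

```bash
cat >> h.py <<'E'
def lids(n="scene"):
    p,d,i=cam(n); P=cloud(d,i); hsv=cv2.cvtColor(p,cv2.COLOR_BGR2HSV)
    m=(P[...,2]>76)&(P[...,2]<102)&(np.hypot(P[...,0]-518,P[...,1]+155)<115)&(hsv[...,1]<70)
    k,lab,st,c=cv2.connectedComponentsWithStats(m.astype(np.uint8)); o=[]
    for j in range(1,k):
        if st[j,4]>25:
            q=P[lab==j]; t=q[q[:,2]>np.percentile(q[:,2],70)]
            (cx,cy),r=cv2.minEnclosingCircle(t[:,:2].astype(np.float32)); o.append([*c[j].round(0),round(cx,1),round(cy,1),np.median(t[:,2]).round(1)])
    return np.array(o),p
E
python3 - <<'E'
from h import *
o,p=lids(); print(o)
p2,_,_=cam("wrist")
c=cv2.resize(p[130:290,120:300],(540,480),interpolation=cv2.INTER_CUBIC)
cv2.imwrite("pics/x3.png",np.hstack([c,cv2.resize(p2,(260,195))[:,:] if 0 else cv2.copyMakeBorder(cv2.resize(p2,(260,195)),0,285,0,0,cv2.BORDER_CONSTANT)]))
E
```

```text
[[ 214.   184.   449.6  -98.    90.5]
 [ 191.   193.   455.6 -163.6   91.1]
 [ 167.   203.   461.7 -230.    91.6]
 [ 211.   229.   586.5 -149.9   91.3]]
```

View pics/x3.png

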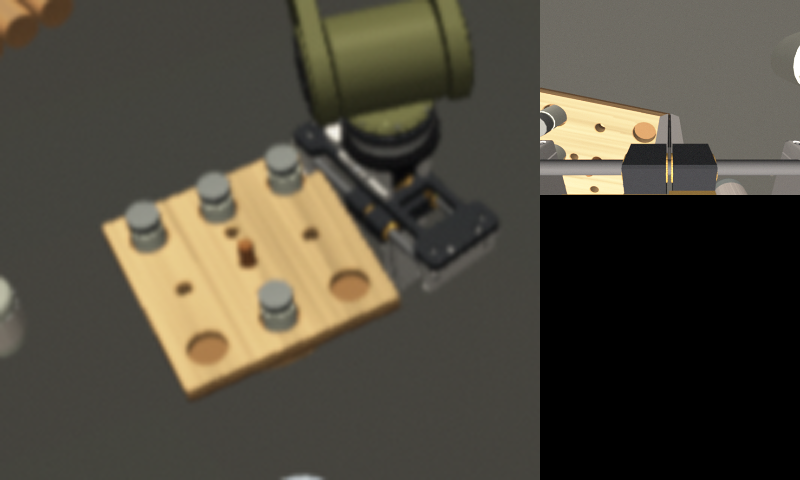

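The finger slipped past the corner at crop (400,290) and the panel has not turned. I'll restart further in along the side.

Request:
{"fn": "step_arm", "kwargs": {"series": [25, 0, -2, -0.1, 1, 0, -20, 0, -0.1, 1, 0, -21, 0, 0, 1, -7, 0, 0, 0, 1, -6, 0, 0, 0, 1, -2.6, 3.3, 0, 0.035, 1, -2.6, 3.3, 0, 0.035, 1, -2.8, 3.2, 0, 0.035, 1, -2.8, 3.2, 0, 0.035, 1]}}

```text
clock: 3.48
eef_pos: [605.7, -71.1, 61.1]
eef_rot: [3.142, 0.0, 1.824]
wrist_force: [-0.4, 0.4, 0.1]
finger_gap: 0.4
finger_force: 0.0
```

```bash
python3 - <<'E'
from h import *
o,p=lids(); print(o,panel())
E
```

```text
[[ 191.   193.   456.4 -164.6   91.3]
 [ 167.   203.   461.9 -230.7   91.4]
 [ 211.   229.   585.8 -151.    91.2]] (np.float64(55.8), [array([ 518.44, -163.71]), array([202.55, 182.86]), np.float64(5.5)], np.int32(3498))
```

```bash
python3 - <<'E'
from h import *
for n in ("scene","side"):
    p,d,i=cam(n); P=cloud(d,i); hsv=cv2.cvtColor(p,cv2.COLOR_BGR2HSV)
    m=(hsv[...,1]>70)&(hsv[...,2]>90)&(np.abs(P[...,2]-56)<5)&(np.hypot(P[...,0]-518,P[...,1]+155)<150)
    q=P[m]
    for y in (-240,-200,-160,-120,-100,-80,-70):
        s=q[np.abs(q[:,1]-y)<5]; print(n,y,len(s),np.percentile(s[:,0],[1,99]).round(1) if len(s)>5 else "")
    g=(hsv[...,1]<60)&(np.hypot(P[...,0]-605,P[...,1]+71)<35)&(P[...,2]>25)&(P[...,2]<110)
    q=P[g]
    for z in range(25,110,10):
        s=q[np.abs(q[:,2]-z-5)<5]
        if len(s)>2: print(n,"f",z,len(s),s[:,:2].min(0).round(0),s[:,:2].max(0).round(0))
    cv2.imwrite(f"pics/{n}4.png",p)
    u,v=project(i,[605,-71,40]).astype(int); print(u,v)
    np.savez(f"{n}4.npz",p=p)
    if n=="side": cv2.imwrite("pics/s4c.png",cv2.resize(p[v-70:v+70,u-90:u+90],None,fx=4,fy=4,interpolation=cv2.INTER_CUBIC))
E
```

```text
scene -240 196 [441.1 625. ]
scene -200 219 [426.5 620.6]
scene -160 109 [467.6 616.5]
scene -120 223 [418.5 613.1]
scene -100 144 [461.4 612. ]
scene -80 60 [452.4 611.9]
scene -70 15 [474.2 611.3]
scene f 85 18 [602. -83.] [620. -70.]
scene f 95 18 [601. -84.] [620. -69.]
scene f 105 6 [602. -84.] [620. -72.]
245 234
side -240 75 [432.6 619.2]
side -200 65 [427.2 619.6]
side -160 65 [423.2 612.3]
side -120 94 [417.9 609.7]
side -100 114 [414.5 607. ]
side -80 96 [412.8 605.9]
side -70 130 [413.1 607.3]
side f 65 4 [601. -66.] [605. -60.]
side f 75 22 [593. -67.] [616. -56.]
side f 85 27 [593. -76.] [614. -55.]
side f 95 32 [591. -74.] [616. -56.]
side f 105 15 [592. -66.] [616. -58.]
297 189
```

View pics/s4c.png

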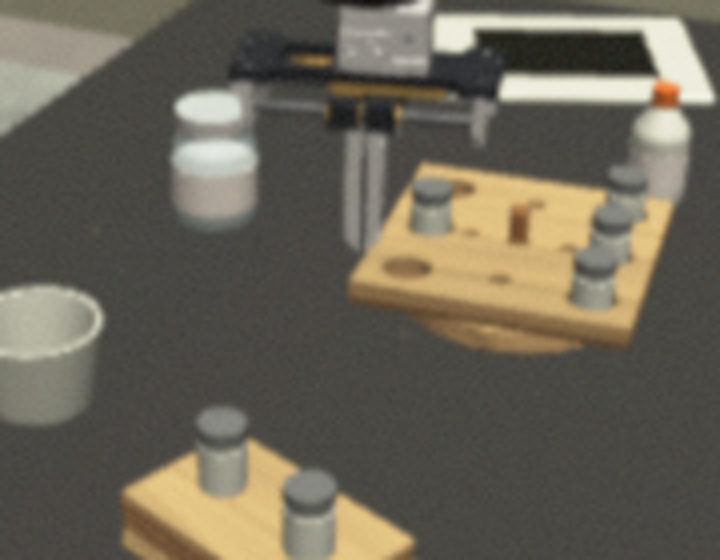

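The side crop shows the fingertip at about (365,245), next to the panel edge. It should project near row 280, so it seems about 20 mm too high or too far. I'll measure it.

```bash
python3 - <<'E'
from h import *
print(manip.read_state()["eef_pos"],manip.read_state()["joints"])
p,d,i=cam("side"); P=cloud(d,i)
print(project(i,[[605.7,-71,36],[605.7,-71,61],[605.7,-71,100]]).round(0))
for v in range(160,190,2):
    print(v,[(u,P[v,u].round(0).astype(int).tolist()) for u in range(294,304,3) if np.isfinite(P[v,u]).all()])
p,d,i=cam("wrist"); P=cloud(d,i)
print(project(i,[[605.7,-71,36],[605.7,-71,61],[605.7,-71,100]]).round(0))
for v in range(236,300,5): print(v,[P[v,u].round(0).astype(int).tolist() if np.isfinite(P[v,u]).all() else 0 for u in (262,270,286,294)])
E
```

```text
[605.94424992 -71.47449983  61.11474805] [-1.77419239e-01  5.63113891e-01  1.46882476e+00 -3.73880832e-05
  1.10950301e+00 -4.27310215e-01]
[[297. 191.]
 [297. 183.]
 [298. 171.]]
160 [(294, [613, -60, 138]), (297, [605, -63, 138]), (300, [595, -58, 142]), (303, [695, -343, -4])]
162 [(294, [612, -59, 132]), (297, [605, -62, 132]), (300, [596, -63, 134]), (303, [686, -321, 0])]
164 [(294, [613, -60, 126]), (297, [604, -62, 127]), (300, [595, -59, 130]), (303, [682, -310, -2])]
166 [(294, [611, -56, 122]), (297, [605, -64, 119]), (300, [595, -60, 123]), (303, [675, -293, 0])]
168 [(294, [612, -58, 115]), (297, [604, -60, 115]), (300, [595, -62, 116]), (303, [670, -279, 0])]
170 [(294, [611, -58, 108]), (297, [604, -62, 108]), (300, [596, -65, 108]), (303, [666, -270, -2])]
172 [(294, [612, -61, 101]), (297, [604, -62, 102]), (300, [596, -63, 103]), (303, [659, -254, -1])]
174 [(294, [611, -57, 97]), (297, [605, -66, 94]), (300, [595, -62, 98]), (303, [655, -243, -2])]
176 [(294, [612, -61, 89]), (297, [603, -61, 90]), (300, [594, -60, 93]), (303, [612, -130, 55])]
178 [(294, [612, -60
[... 828 characters left out ...]
3], [599, -64, 81], [607, -61, 83], [612, -60, 82]]
256 [[594, -64, 90], [599, -63, 89], [607, -61, 89], [612, -60, 88]]
261 [[595, -65, 94], [599, -63, 95], [607, -61, 95], [611, -60, 96]]
266 [[595, -64, 102], [599, -63, 102], [607, -61, 102], [611, -60, 100]]
271 [[595, -64, 107], [599, -63, 106], [607, -61, 107], [611, -60, 106]]
276 [[596, -65, 111], [599, -63, 112], [607, -61, 112], [611, -60, 111]]
281 [[596, -63, 118], [599, -63, 117], [607, -61, 117], [610, -60, 117]]
286 [[596, -64, 122], [600, -63, 122], [607, -61, 121], [610, -60, 122]]
291 [[596, -64, 126], [600, -63, 125], [607, -61, 126], [610, -60, 126]]
296 [[596, -64, 130], [600, -63, 130], [607, -61, 130], [610, -61, 129]]
```

Both cameras put the fingertips about 15 mm above the reported TCP height, at z≈76 for a reading of 61. They are not 25 mm below it as the interface text says. I'll use the measured value: back off, lower by 38 mm, and start pushing.

Request:
{"fn": "step_arm", "kwargs": {"series": [20, -13, 0, -0.14, 1, 0, 0, -20, 0, 1, 0, 0, -18, 0, 1, -4, 0, 0, 0, 1, -2.5, 3.6, 0, 0.035, 1, -2.6, 3.5, 0, 0.035, 1, -2.8, 3.4, 0, 0.035, 1]}}

```text
clock: 4.65
eef_pos: [614.1, -73.7, 23.6]
eef_rot: [3.141, 0.0, 1.789]
wrist_force: [2.4, 0.4, -1.5]
finger_gap: 0.8
finger_force: 0.8
```

```bash
cat >> h.py <<'E'
def tip():
    p,d,i=cam("wrist"); P=cloud(d,i)[240:300,258:300].reshape(-1,3); e=manip.read_state()["eef_pos"]
    q=P[(P[:,2]>25)&(np.hypot(P[:,0]-e[0],P[:,1]-e[1])<16)]; return np.percentile(q[:,2],1).round(1)
def ang(o):
    # panel angle by lid pattern: least squares to pocket layout (panel nominal: rows +-66)
    from itertools import permutations
    pk=np.array([[-66,-66],[0,-66],[66,-66],[-66,66],[0,66],[66,66]],float)
    q=o[:,2:4]; best=None
    for a in np.radians(np.arange(0,180,.25)):
        R=np.array([[np.cos(a),-np.sin(a)],[np.sin(a),np.cos(a)]]); w=pk@R.T+[517.5,-155]
        e=np.linalg.norm(q[:,None]-w[None],axis=2).min(1).sum()
        if best is None or e<best[0]: best=(round(e,1),round(np.degrees(a),2))
    return best
E
python3 - <<'E'
from h import *
o,p=lids(); print(ang(o),o[:,2:],panel(),tip())
E
```

```text
(np.float64(11.6), np.float64(102.5)) [[ 441.4 -107.4   92.2]
 [ 453.  -169.2   90.4]
 [ 467.7 -236.4   90.4]
 [ 583.1 -145.7   91. ]] (np.float64(55.8), [array([ 521.36, -174.31]), array([202.08, 161.83]), np.float64(10.85)], np.int32(3185)) 37.7
```

The panel is turning now, at about 102.5° from 95.5°, with about 2.4 N. I'll push 6° more and check the near holes with the wrist camera.

Request:
{"fn": "step_arm", "kwargs": {"series": [-2.9, 3.3, 0, 0.035, 1, -3, 3.2, 0, 0.035, 1, -3.1, 3, 0, 0.035, 1]}}

```text
clock: 5.18
eef_pos: [604.9, -64.3, 23.1]
eef_rot: [3.141, 0.0, 1.893]
wrist_force: [2.1, -0.4, 0.1]
finger_gap: 0.7
finger_force: 0.9
```

```bash
cat >> h.py <<'E'
def holes(a,C=(517.5,-155.)):
    p,d,i=cam("wrist"); P=cloud(d,i); a=np.radians(a); R=np.array([[np.cos(a),-np.sin(a)],[np.sin(a),np.cos(a)]])
    for h in ([60,0],[-60,0],[0,36],[0,-36]):
        w=R@np.array(h)+C; m=(np.hypot(P[...,0]-w[0],P[...,1]-w[1])<14)&(P[...,2]<48)&(P[...,2]>20)
        u=project(i,[*w,57]).round(0)
        q=P[m]; print(h,w.round(0),u,len(q),"z hist 26..46/2:",np.histogram(q[:,2],np.arange(24,48,2))[0], q[q[:,2]>35].mean(0).round(1) if (q[:,2]>35).any() else "")
    return p
E
python3 - <<'E'
from h import *
o,p=lids(); a=ang(o); print(a,panel()); p=holes(a[1]); cv2.imwrite("pics/w5.png",p)
E
```

```text
(np.float64(13.7), np.float64(108.5)) (np.float64(55.7), [array([ 521.34, -171.47]), array([201.62, 167.35]), np.float64(17.35)], np.int32(3305))
[60, 0] [498. -98.] [ 75. 275.] 241 z hist 26..46/2: [ 0  0  4  4  0  0  1 22 42 49 57] [ 495.1 -102.9   43.9]
[-60, 0] [ 537. -212.] [109. 440.] 0 z hist 26..46/2: [0 0 0 0 0 0 0 0 0 0 0] 
[0, 36] [ 483. -166.] [ 34. 365.] 0 z hist 26..46/2: [0 0 0 0 0 0 0 0 0 0 0] 
[0, -36] [ 552. -144.] [153. 365.] 1 z hist 26..46/2: [0 0 0 0 0 0 0 0 0 1 0] [ 549.2 -135.1   43.9]
```

Request:
{"fn": "step_arm", "kwargs": {"series": [12, 5, 0, 0, 1, 0, 0, 60, 0, 1, -20, -25, 50, 0, 1, -30, -32, 42, 0, 1, -20, -32, 30, 0, 1, 0, 0, 0, 0, 1]}}

```text
clock: 6.08
eef_pos: [547.5, -150.3, 207.7]
eef_rot: [3.138, 0.003, 1.888]
wrist_force: [0.5, 0.4, -0.2]
finger_gap: 0.5
finger_force: 0.0
```

```bash
python3 - <<'E'
from h import *
o,p=lids(); a=ang(o); print(a,o[:,2:],panel()); p=holes(a[1]); cv2.imwrite("pics/w6.png",p)
i=manip.camera_info("wrist"); A=np.radians(a[1]); R=np.array([[np.cos(A),-np.sin(A)],[np.sin(A),np.cos(A)]]);t=[]
for h in ([60,0],[-60,0],[0,36],[0,-36]):
    w=R@np.array(h)+[517.5,-155]; u,v=project(i,[*w,57]).astype(int)
    c=p[v-16:v+16,u-16:u+16]; t.append(cv2.resize(c,(290,290),interpolation=cv2.INTER_CUBIC) if c.size and c.shape[:2]==(32,32) else np.zeros((290,290,3),np.uint8))
cv2.imwrite("pics/holes6.png",np.vstack([np.hstack(t[:2]),np.hstack(t[2:])]))
E
```

```text
(np.float64(14.1), np.float64(108.0)) [[ 440.5 -113.4   90.6]
 [ 457.8 -176.8   90.7]
 [ 475.3 -239.5   91.2]
 [ 581.7 -137.4   91.1]] (np.float64(55.7), [array([ 517.35, -156.37]), array([202.81, 199.52]), np.float64(17.84)], np.int32(3976))
[60, 0] [499. -98.] [249. 138.] 150 z hist 26..46/2: [ 0  1 85 46  0  0  1  1  5  5  1] [ 495.2 -101.9   43.1]
[-60, 0] [ 536. -212.] [252. 245.] 86 z hist 26..46/2: [ 0  0 37 11  0  0  0  7  9 10  9] [ 535.6 -217.8   42.7]
[0, 36] [ 483. -166.] [217. 194.] 84 z hist 26..46/2: [ 0  0 39 14  0  0  0  2 11  3  6] [ 480.4 -170.2   43.6]
[0, -36] [ 552. -144.] [284. 194.] 88 z hist 26..46/2: [ 0  1 39 23  0  0  0  3  5  6  6] [ 554.7 -147.5   43.1]
```

View pics/holes6.png

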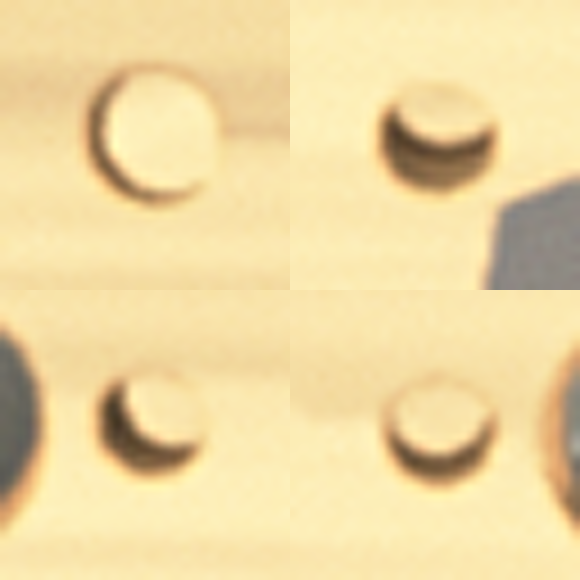

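Still only deck in every hole. That rules out a stand axis anywhere from 77° to 126° (the panel is now at 108°), so clockwise is more likely. I'll reposition to the other end of this side and push clockwise to about 83°.

Request:
{"fn": "step_arm", "kwargs": {"series": [50, -13, 0, 0, 1, 49, -13, -20, 0, 1, 0, 0, -60, 0, 1, 0, 0, -60, 0, 1, 0, 0, -44, 0, 1, -4, -1.2, 0, 0, 1, -1.2, -5.4, 0, -0.044, 1, -1.3, -5.4, 0, -0.044, 1, -1.6, -5.3, 0, -0.044, 1, -1.8, -5.2, 0, -0.044, 1, -2, -5.1, 0, -0.044, 1, -2.3, -5.1, 0, -0.044, 1, -2.4, -4.9, 0, -0.044, 1, -2.7, -4.9, 0, -0.044, 1, -2.9, -4.7, 0, -0.044, 1, -3.1, -4.6, 0, -0.044, 1]}}

```text
clock: 8.22
eef_pos: [621.7, -227.3, 22.3]
eef_rot: [3.138, 0.001, 1.448]
wrist_force: [7.2, -2.1, 2.8]
finger_gap: 0.5
finger_force: 3.6
```

```bash
python3 - <<'E'
from h import *
o,p=lids(); a=ang(o); print(a,o[:,2:],panel()) 
E
```

```text
(np.float64(5.0), np.float64(82.75)) [[ 462.2  -82.9   91.2]
 [ 585.4 -162.7   90.8]] (np.float64(55.7), [array([ 521.3, -123.6]), array([132.1 , 201.86]), np.float64(83.51)], np.int32(2287))
```

Request:
{"fn": "step_arm", "kwargs": {"series": [12, -2, 0, 0, 1, 0, 0, 60, 0, 1, -40, 26, 45, 0, 1, -41, 26, 42, 0, 1, -42, 27, 35, 0, 1, 0, 0, 0, 0, 1]}}

```text
clock: 9.07
eef_pos: [511.7, -150.3, 203.1]
eef_rot: [3.138, 0.001, 1.451]
wrist_force: [0.3, 0.3, -1.1]
finger_gap: 0.8
finger_force: 0.0
```

```bash
python3 - <<'E'
from h import *
o,p=lids(); a=ang(o); print(a,o[:,2:],panel()); p=holes(a[1])
E
```

```text
(np.float64(12.0), np.float64(83.25)) [[ 462.2  -83.    90.8]
 [ 455.2 -146.6   90. ]
 [ 447.6 -213.3   91.6]
 [ 585.4 -163.5   90.5]] (np.float64(55.8), [array([ 518.04, -155.68]), array([196.2 , 203.99]), np.float64(83.46)], np.int32(3993))
[60, 0] [525. -95.] [284. 144.] 154 z hist 26..46/2: [ 0  3 90 47  0  0  0  2  2  5  3] [524.6 -99.4  43.1]
[-60, 0] [ 510. -215.] [284. 251.] 21 z hist 26..46/2: [ 0  1 14  5  0  0  0  0  1  0  0] [ 503.9 -215.2   40.9]
[0, 36] [ 482. -151.] [250. 200.] 89 z hist 26..46/2: [ 0  1 40 17  0  0  0  4  8  5  7] [ 479.  -153.5   43.3]
[0, -36] [ 553. -159.] [317. 200.] 85 z hist 26..46/2: [ 0  1 37 15  1  0  2  4  5  4  3] [ 555.4 -162.1   43.6]
```

No dowel yet. Another 15° clockwise, then look.

Request:
{"fn": "step_arm", "kwargs": {"series": [39, -24, 0, 0, 1, 39, -24, -20, 0, 1, 37, -25, -40, 0, 1, 0, 0, -60, 0, 1, 0, 0, -60, 0, 1, -4, 0.5, 0, 0, 1, -3.1, -4.6, 0, -0.044, 1, -3.3, -4.3, 0, -0.044, 1, -3.4, -4.3, 0, -0.044, 1, -3.6, -4, 0, -0.044, 1, -3.8, -3.9, 0, -0.044, 1, -3.9, -3.8, 0, -0.044, 1, 11, -4, 0, 0, 1, 0, 0, 60, 0, 1, -41, 35, 28, 0, 1, -41, 35, 28, 0, 1, -42, 35, 28, 0, 1, 0, 0, 30, 0, 1, 0, 0, 0, 0, 1]}}

```text
clock: 11.6
eef_pos: [489.7, -147.7, 196.1]
eef_rot: [3.138, 0.0, 1.186]
wrist_force: [-0.8, -0.6, -0.4]
finger_gap: 0.5
finger_force: 0.0
```

```bash
python3 - <<'E'
from h import *
o,p=lids(); a=ang(o); print(a,o[:,2:],panel()); p=holes(a[1])
E
```

```text
(np.float64(16.3), np.float64(70.5)) [[ 459.2 -132.9   90.2]
 [ 480.6  -71.9   90.7]
 [ 438.6 -196.9   91.3]
 [ 583.  -176.6   90.7]] (np.float64(55.8), [array([ 518.31, -155.87]), array([196.85, 203.46]), np.float64(70.94)], np.int32(4003))
[60, 0] [538. -98.] [305. 137.] 161 z hist 26..46/2: [  0   1 103  42   0   0   0   0   4   2   4] [ 539.9 -101.7   44.6]
[-60, 0] [ 497. -212.] [307. 248.] 91 z hist 26..46/2: [ 0  0 35 16  0  0  2  6  8  6 11] [ 497.8 -216.1   43. ]
[0, 36] [ 484. -143.] [272. 197.] 92 z hist 26..46/2: [ 0  1 39 23  0  0  1  4  6  9  4] [ 481.2 -145.7   42.9]
[0, -36] [ 551. -167.] [341. 194.] 86 z hist 26..46/2: [ 0  1 45 10  0  0  1  4  5 10  6] [ 553.3 -170.1   42.9]
```

No dowel at 70.5° either. The excluded range is now about 55–123°, so a turn of 28–40° counter-clockwise is the likeliest. I'll push from the other end of the side, quickly across the known free range to about 118°, then look.

Request:
{"fn": "step_arm", "kwargs": {"series": [52, 4, 0, 0, 1, 53, 4, -20, 0, 1, 52, 3, -20, 0, 1, 0, 0, -45, 0, 1, 0, 0, -45, 0, 1, 0, 0, -44, 0, 1, -3.8, 1.3, 0, 0, 1, -1.2, 6.6, 0, 0.052, 1, -1.6, 6.5, 0, 0.052, 1, -1.8, 6.3, 0, 0.052, 1, -2.3, 6.3, 0, 0.052, 1, -2.5, 6.2, 0, 0.052, 1, -2.8, 6, 0, 0.052, 1, -3.2, 5.8, 0, 0.052, 1, -3.5, 5.7, 0, 0.052, 1, -3.7, 5.5, 0, 0.052, 1, -4.1, 5.3, 0, 0.052, 1, -4.3, 5, 0, 0.052, 1, -4.5, 4.8, 0, 0.052, 1, -4.9, 4.6, 0, 0.052, 1]}}

```text
clock: 14.25
eef_pos: [603.0, -60.8, 21.8]
eef_rot: [3.139, 0.001, 1.864]
wrist_force: [1.7, -0.2, -0.5]
finger_gap: 0.8
finger_force: 0.9
```

```bash
python3 - <<'E'
from h import *
o,p=lids(); a=ang(o); print(a,o[:,2:],panel())
E
```

```text
(np.float64(9.9), np.float64(109.25)) [[ 436.9 -113.9   91.4]
 [ 456.1 -177.9   91. ]
 [ 477.8 -238.7   91.3]
 [ 582.  -136.6   91.7]] (np.float64(55.8), [array([ 520.81, -170.39]), array([203.54, 170.  ]), np.float64(18.7)], np.int32(3372))
```

Request:
{"fn": "step_arm", "kwargs": {"series": [-5, 4.4, 0, 0.052, 1, -5.3, 4, 0, 0.052, 1, -5.4, 3.8, 0, 0.052, 1, 11, 6, 0, 0, 1, 0, 0, 60, 0, 1, -13, -34, 45, 0, 1, -14, -33, 40, 0, 1, -14, -33, 40, 0, 1, 0, 0, 0, 0, 1]}}

```text
clock: 15.48
eef_pos: [557.7, -144.6, 208.7]
eef_rot: [3.137, 0.004, 2.014]
wrist_force: [0.4, -0.1, -0.3]
finger_gap: 0.3
finger_force: 0.0
```

```bash
python3 - <<'E'
from h import *
o,p=lids(); a=ang(o); print(a,panel()); p=holes(a[1])
E
```

```text
(np.float64(6.4), np.float64(117.5)) (np.float64(55.7), [array([ 516.45, -156.91]), array([200.77, 199.67]), np.float64(27.39)], np.int32(3944))
[60, 0] [ 490. -102.] [237. 135.] 150 z hist 26..46/2: [ 0  1 64 40  4  8 10  4  3  8  2] [ 484.9 -105.3   40.3]
[-60, 0] [ 545. -208.] [244. 243.] 89 z hist 26..46/2: [ 0  1 39 10  0  0  2  4  8  6  9] [ 545.8 -213.8   43.4]
[0, 36] [ 486. -172.] [208. 193.] 82 z hist 26..46/2: [ 0  1 24  7  1  1 11 12  4  9  5] [ 484.6 -175.8   41.4]
[0, -36] [ 549. -138.] [274. 190.] 97 z hist 26..46/2: [ 0  0 47 12  0  2  1  6  6  7 12] [ 552.7 -139.7   42.6]
```

Dowels now show in holes [60,0] and [0,36], so counter-clockwise is right. I'll estimate their angle.

```bash
python3 - <<'E'
from h import *
p,d,i=cam("wrist"); P=cloud(d,i); C=np.array([517.5,-155.5]); 
for r,a0 in ((60,117.5),(36,207.5)):
    q=P[np.isfinite(P[...,2])]; w=C+r*np.array([np.cos(np.radians(a0)),np.sin(np.radians(a0))])
    q=q[(np.hypot(*(q[:,:2]-w).T)<9)&(q[:,2]<40)&(q[:,2]>33)]
    v=q[:,:2]-C
    for x,z,R in zip(np.degrees(np.arctan2(v[:,1],v[:,0]))%360-a0,q[:,2],np.hypot(*v.T)): print(r,round(x,1),round(z,1),round(R,1))
s=manip.read_state()["eef_pos"]; print(s)
E
```

```text
60 6.0 33.7 64.4
60 6.7 36.7 63.6
60 6.0 34.8 63.4
60 5.0 34.8 63.3
60 6.8 37.4 62.6
60 5.9 36.6 62.4
60 5.0 36.0 62.3
60 4.3 34.0 62.1
60 6.9 38.2 61.6
60 5.9 37.7 61.4
60 5.0 36.9 61.3
60 4.1 36.2 61.1
60 7.0 38.6 60.6
60 6.0 38.7 60.4
60 5.4 35.8 60.2
60 4.4 35.3 60.0
60 7.1 39.4 59.6
60 6.2 38.4 59.4
60 5.5 36.2 59.1
60 4.6 34.9 58.9
60 6.4 38.4 58.3
60 5.6 36.3 58.1
60 4.8 34.5 57.9
60 6.4 39.4 57.3
60 6.1 34.7 56.9
60 5.8 38.0 56.0
60 1.4 38.9 53.6
36 -3.5 39.7 42.3
36 1.8 34.2 36.9
36 1.5 35.4 35.5
36 1.5 38.7 42.8
36 3.5 34.0 38.3
36 2.8 36.7 36.5
36 3.3 35.8 35.5
36 2.2 39.2 33.6
36 3.4 38.1 42.0
36 4.8 35.5 38.1
36 4.7 36.5 36.7
36 4.5 37.8 35.3
36 4.7 37.8 34.1
36 5.3 37.4 41.3
36 5.7 38.2 37.7
36 5.7 39.2 36.3
36 6.2 38.4 35.3
36 6.9 38.3 40.1
36 7.9 36.8 38.3
36 7.7 38.4 36.7
36 7.7 39.3 35.3
36 8.5 37.9 34.6
36 8.8 39.8 37.8
36 9.1 39.9 36.6
[ 556.72451996 -141.66001706  203.62434754]
```

The dowel centres are about 9° further on, so the target is about 126.5°. I'll re-approach, push 6°, then go at 1° per row.

Request:
{"fn": "step_arm", "kwargs": {"series": [18, 47, 0, 0, 1, 18, 46, -40, 0, 1, 0, 0, -48, 0, 1, 0, 0, -48, 0, 1, 0, 0, -46, 0, 1, -3.5, -1.8, 0, 0, 1, -3.8, 2.3, 0, 0.035, 1, -3.8, 2.4, 0, 0.035, 1, -3.9, 2.1, 0, 0.035, 1, -2, 1.1, 0, 0.017, 1, -1.9, 1, 0, 0.017, 1]}}

```text
clock: 17.05
eef_pos: [573.7, -43.2, 23.9]
eef_rot: [3.141, 0.001, 2.159]
wrist_force: [3.0, -0.6, 0.4]
finger_gap: 0.5
finger_force: 1.0
```

```bash
python3 - <<'E'
from h import *
o,p=lids(); a=ang(o); print(a,o[:,2:],panel())
E
```

```text
(np.float64(12.8), np.float64(126.5)) [[ 427.4 -140.5   82.2]
 [ 467.6 -195.1   83.7]
 [ 504.6 -249.5   82.5]
 [ 575.4 -116.4   82.8]] (np.float64(47.3), [array([ 517.56, -156.41]), array([202.12, 200.54]), np.float64(35.97)], np.int32(3368))
```

The panel dropped: its top is at z≈47 and all lids are at about 82.5, so it sits level. Now I'll retreat and hover over the stack with the gripper open.

Request:
{"fn": "step_arm", "kwargs": {"series": [9, 7, 0, 0, 1, 0, 0, 50, 0, 1, -7, 59, 15, 0, 0, -7, 59, 15, 0, 0, -7, 59, 15, 0, 0, -8, 58, 15, 0, 0, 0, 0, 16, 0, 0, 0, 0, 0, 0, 0]}}

```text
clock: 18.15
eef_pos: [554.0, 198.9, 150.3]
eef_rot: [3.14, 0.001, 2.158]
wrist_force: [-0.3, -0.0, -0.6]
finger_gap: 57.3
finger_force: 0.0
```

```bash
python3 - <<'E'
from h import *
o,p=lids(); print(ang(o),o[:,2:],panel(),panel("side"))
s=manip.read_state(); print(s["eef_pos"],s["eef_rot"])
for n in ("wrist","scene","side"):
    p,d,i=cam(n); P=cloud(d,i); hsv=cv2.cvtColor(p,cv2.COLOR_BGR2HSV)
    m=(P[...,2]>80)&(P[...,2]<98)&(hsv[...,1]<70)&(np.hypot(P[...,0]-553,P[...,1]-205)<75)
    k,lab,st,c=cv2.connectedComponentsWithStats(m.astype(np.uint8))
    for j in range(1,k):
        if st[j,4]>40:
            q=P[lab==j]; q=q[q[:,2]>np.median(q[:,2])-1.5]; (x,y),r=cv2.minEnclosingCircle(q[:,:2].astype(np.float32)); print(n,c[j].round(0),st[j,4],round(x,1),round(y,1),round(r,1),q.mean(0).round(1))
    if n=="wrist": cv2.imwrite("pics/w7.png",p)
E
```

```text
(np.float64(13.5), np.float64(127.75)) [[ 428.9 -143.8   83.2]
 [ 467.2 -196.    83.5]
 [ 505.6 -249.6   83.2]
 [ 574.9 -116.4   82.9]] (np.float64(47.3), [array([ 518.05, -156.62]), array([201.45, 201.08]), np.float64(36.04)], np.int32(3605)) (np.float64(46.8), [array([ 517.19, -152.86]), array([197.93, 202.08]), np.float64(36.04)], np.int32(1698))
[553.50642612 197.64882619 148.68636517] [-3.14037297e+00 -2.71019496e-04  2.15616814e+00]
wrist [258. 172.] 1098 516.8 223.4 14.8 [516.7 223.7  89.6]
wrist [305. 250.] 963 587.7 188.2 15.1 [587.4 188.4  89.5]
scene [333. 165.] 89 518.8 220.3 16.2 [518.4 219.6  89.5]
scene [333. 188.] 95 591.0 185.7 16.1 [590.1 184.7  89.4]
side [262. 226.] 110 587.6 189.5 15.1 [586.7 190.1  88.8]
side [284. 242.] 126 515.3 224.7 14.8 [515.6 225.6  89.1]
```

The wrist view gives spares at (516.8,223.4) and (587.7,188.3), and the other views agree. Grasping the second one.

Request:
{"fn": "step_arm", "kwargs": {"series": [17, -5, 0, 0, 0, 17, -4.5, -20, 0, 0, 0, 0, -40, 0, 0, 0, 0, -40, 0, 0, 0, 0, 0, 0, 0.6, 0, 0, 0, 0, 1, 0, 0, 0, 0, 1, 0, 0, 0, 0, 1, 0, 0, 0, 0, 1], "squeeze": 12}}

```text
clock: 19.58
eef_pos: [587.6, 189.4, 50.1]
eef_rot: [3.141, 0.0, 2.158]
wrist_force: [-0.3, 0.3, -0.1]
finger_gap: 47.9
finger_force: 0.0
```

Request:
{"fn": "step_arm", "kwargs": {"series": [0, 0, 0, 0, 1, 0, 0, 0, 0, 1, 0, 0, 0, 0, 1, 0, 0, 30, 0, 1, 0, 0, 40, 0, 1]}}

```text
clock: 20.2
eef_pos: [586.9, 189.2, 119.4]
eef_rot: [-3.139, -0.001, 2.158]
wrist_force: [-0.0, 0.5, -0.8]
finger_gap: 29.6
finger_force: 12.0
```

Held (gap 29.6 mm, 12 N). Carrying it above the pocket at about (610,-170).

Request:
{"fn": "step_arm", "kwargs": {"series": [3, -51, 0, 0, 1, 3, -51, 0, 0, 1, 3, -51, 0, 0, 1, 3, -51, 0, 0, 1, 3, -51, 0, 0, 1, 3, -52, 0, 0, 1, 4, -52, 0, 0, 1, 0, 0, 0, 0, 1]}}

```text
clock: 21.2
eef_pos: [609.0, -172.9, 119.0]
eef_rot: [-3.141, -0.0, 2.154]
wrist_force: [0.6, 1.4, -0.9]
finger_gap: 29.4
finger_force: 12.0
```

```bash
cat >> h.py <<'E'
def pockets(n,cs):
    s=manip.read_state()["eef_pos"]; p,d,i=cam(n); P=cloud(d,i); print(n,s.round(1))
    for c in cs:
        q=P[np.isfinite(P[...,2])]; q=q[(np.hypot(*(q[:,:2]-c).T)<26)&(q[:,2]<39.5)&(q[:,2]>32)]
        if len(q)>20:
            (x,y),r=cv2.minEnclosingCircle(q[:,:2].astype(np.float32)); print(" pocket",c,len(q),round(x,1),round(y,1),round(r,1),q.mean(0).round(1))
    q=P[np.isfinite(P[...,2])]; z=s[2]+42; q=q[(np.hypot(*(q[:,:2]-s[:2]).T)<16)&(abs(q[:,2]-z)<3)]
    if len(q)>20:
        (x,y),r=cv2.minEnclosingCircle(q[:,:2].astype(np.float32)); print(" pot",len(q),round(x,1),round(y,1),round(r,1),q.mean(0).round(1))
    return p
E
python3 - <<'E'
from h import *
for n in ("wrist","scene","side"): cv2.imwrite(f"pics/{n}8.png",pockets(n,((532.2,-62.8),(609.8,-169.6))))
E
```

```text
wrist [ 609.  -172.9  119. ]
 pocket (532.2, -62.8) 1745 531.8 -61.4 17.6 [531.5 -60.9  35.8]
 pocket (609.8, -169.6) 1092 610.8 -169.8 17.4 [ 610.8 -170.3   35.7]
 pot 2063 609.1 -173.0 15.9 [ 609.5 -173.5  159.2]
scene [ 609.1 -170.9  119. ]
 pocket (532.2, -62.8) 61 528.0 -62.4 16.3 [527.9 -61.   36.1]
 pocket (609.8, -169.6) 89 605.2 -170.2 16.0 [ 604.9 -170.    35.8]
 pot 31 610.3 -178.2 12.3 [ 611.1 -178.2  160.3]
side [ 609.3 -169.7  119.2]
 pocket (532.2, -62.8) 40 535.0 -71.2 15.4 [535.7 -72.8  36. ]
 pot 26 606.9 -170.2 14.1 [ 607.6 -170.3  159.3]
```

The wrist view puts the pocket at (610.8,-169.8), and the held pot is centred on the TCP. Lowering.

Request:
{"fn": "step_arm", "kwargs": {"series": [1.5, 0, -25, 0, 1, 0, 0, -25, 0, 1, 0, 0, -16, 0, 1, 0, 0, -6, 0, 1, 0, 0, -4, 0, 1, 0, 0, 0, 0, 1]}}

```text
clock: 22.1
eef_pos: [611.0, -169.5, 43.8]
eef_rot: [3.141, -0.0, 2.158]
wrist_force: [-0.6, 2.5, -2.2]
finger_gap: 29.8
finger_force: 12.0
```

```bash
python3 - <<'E'
from h import *
s=manip.read_state(); print(s["eef_pos"],s["wrist_force"]); p,d,i=cam("wrist"); P=cloud(d,i); q=P[np.isfinite(P[...,2])]
q=q[(np.hypot(*(q[:,:2]-s["eef_pos"][:2]).T)<13)&(q[:,2]>70)&(q[:,2]<100)]; print(len(q),np.median(q[:,2]),q.mean(0))
E
```

```text
[ 611.01260849 -169.50013755   43.78858198] [-0.56182979  2.52852828 -2.16191367]
1777 83.78790060597225 [ 610.52706435 -168.86771805   83.46807289]
```

Request:
{"fn": "step_arm", "kwargs": {"series": [0, 0, -2.5, 0, 1, 0, 0, 0, 0, 0.5, 0, 0, 0, 0, 0.5, 0, 0, 0, 0, 0.3, 0, 0, 40, 0, 0.2, 0, 0, 50, 0, 0, 0, 0, 0, 0, 0]}}

```text
clock: 23.02
eef_pos: [612.7, -170.3, 135.3]
eef_rot: [3.137, 0.006, 2.158]
wrist_force: [-0.7, -0.5, -0.0]
finger_gap: 83.4
finger_force: 0.0
```

```bash
cat >> h.py <<'E'
def seat(c):
    p,d,i=cam("wrist"); P=cloud(d,i); q=P[np.isfinite(P[...,2])]
    q=q[(np.hypot(*(q[:,:2]-c).T)<20)&(q[:,2]>70)&(q[:,2]<100)]; (x,y),r=cv2.minEnclosingCircle(q[:,:2].astype(np.float32)); print(len(q),np.median(q[:,2]).round(1),round(x,1),round(y,1),round(r,1)); return p
E
python3 - <<'E'
from h import *
print(manip.read_state()["eef_pos"]); cv2.imwrite("pics/w9.png",seat((611,-169.5))); seat((571,-116)); o,p=lids();print(o[:,2:])
E
```

```text
[ 612.68546555 -170.3012737   135.33360403]
1054 80.5 611.6 -170.3 14.9
1250 80.6 571.5 -114.3 14.9
[[ 505.6 -246.4   82.9]
 [ 577.9 -110.8   82.7]
 [ 614.2 -173.1   83.4]]
```

The first pot is seated: its lid is at 80.5, the same as its neighbour's. Fetching the second spare.

Request:
{"fn": "step_arm", "kwargs": {"series": [-12, 49, 0, 0, 0, -12, 49, 0, 0, 0, -12, 49, 0, 0, 0, -12, 49, 0, 0, 0, -12, 49, 0, 0, 0, -12, 49, 0, 0, 0, -12, 49, 0, 0, 0, -10, 50, 0, 0, 0, 0, 0, -30, 0, 0, 0, 0, -30, 0, 0, 0, 0, -23, 0, 0, 0, 0, 0, 0, 0.7, 0, 0, 0, 0, 1, 0, 0, 0, 0, 1, 0, 0, 0, 0, 1, 0, 0, 0, 0, 1, 0, 0, 0, 0, 1, 0, 0, 0, 0, 1, 0, 0, 0, 0, 1], "squeeze": 12}}

```text
clock: 25.55
eef_pos: [517.0, 223.3, 48.0]
eef_rot: [3.142, 0.0, 2.158]
wrist_force: [-1.4, 0.3, 1.3]
finger_gap: 29.3
finger_force: 12.0
```

Request:
{"fn": "step_arm", "kwargs": {"series": [0, 0, 30, 0, 1, 0, 0, 40, 0, 1, 2.5, -47, 0, 0, 1, 2.5, -47, 0, 0, 1, 2.5, -47, 0, 0, 1, 2.5, -47, 0, 0, 1, 2.5, -48, 0, 0, 1, 2.5, -48.7, 0, 0, 1, 0, 0, 0, 0, 1, 0, 0, 0, 0, 1]}}

```text
clock: 26.8
eef_pos: [531.8, -61.0, 117.9]
eef_rot: [-3.141, -0.0, 2.158]
wrist_force: [0.6, -0.3, -1.2]
finger_gap: 29.9
finger_force: 12.0
```

```bash
python3 - <<'E'
from h import *
pockets("wrist",((531.8,-61.4),))
E
```

```text
wrist [531.8 -61.  117.9]
 pocket (531.8, -61.4) 999 532.7 -62.3 17.5 [532.9 -62.6  35.7]
 pot 2279 531.8 -61.0 16.0 [531.3 -60.2 159.4]
```

Request:
{"fn": "step_arm", "kwargs": {"series": [0.8, -1.4, -25, 0, 1, 0, 0, -25, 0, 1, 0, 0, -14, 0, 1, 0, 0, -6, 0, 1, 0, 0, -4, 0, 1, 0, 0, -2.5, 0, 1, 0, 0, 0, 0, 1]}}

```text
clock: 27.72
eef_pos: [532.9, -62.8, 41.7]
eef_rot: [3.141, 0.0, 2.158]
wrist_force: [0.5, 1.4, -0.9]
finger_gap: 29.6
finger_force: 12.0
```

```bash
python3 - <<'E'
from h import *
seat((532.6,-62.4))
E
```

```text
3176 83.2 530.9 -59.8 18.7
```

Request:
{"fn": "step_arm", "kwargs": {"series": [0, 0, -1.5, 0, 1, 0, 0, 0, 0, 0.5, 0, 0, 0, 0, 0.5, 0, 0, 0, 0, 0.3, 0, 0, 40, 0, 0.2, 0, 0, 50, 0, 0, 0, 60, 40, 0, 0, 0, 60, 20, 0, 0, 0, 0, 0, 0, 0]}}

```text
clock: 28.9
eef_pos: [533.1, 51.6, 186.2]
eef_rot: [3.139, 0.001, 2.162]
wrist_force: [0.5, 0.2, -0.6]
finger_gap: 94.2
finger_force: 0.0
```

```bash
python3 - <<'E'
from h import *
seat((532.6,-62.4)); o,p=lids(); print(o[:,2:],panel(),panel("side"))
cv2.imwrite("pics/final.png",cv2.resize(p[110:350,60:420],(780,520),interpolation=cv2.INTER_CUBIC))
E
```

```text
657 80.2 532.9 -62.3 15.2
[[ 430.7 -141.1   82.5]
 [ 465.6 -194.9   82.3]
 [ 533.   -67.    82.2]
 [ 504.7 -248.4   82.3]
 [ 574.7 -117.8   82.3]
 [ 613.8 -172.8   82.8]] (np.float64(47.4), [array([ 517.91, -157.02]), array([201.48, 199.43]), np.float64(35.69)], np.int32(3474)) (np.float64(46.7), [array([ 516.86, -151.96]), array([197.05, 202.76]), np.float64(36.23)], np.int32(1570))
```

View pics/final.png

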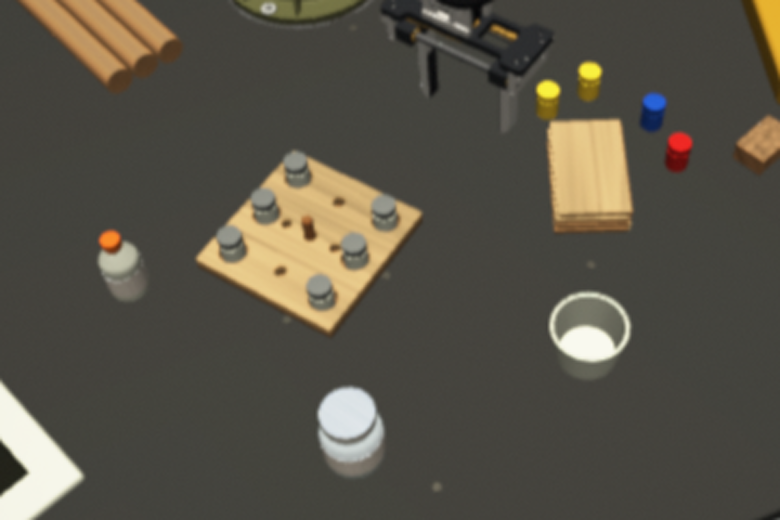

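All six pots sit upright in the panel, from (296,165) to (320,290), with level lids at about 82.4. The panel is flat and down, the bystanders are in place, and the gripper is clear.

```bash
python3 -c "
from cell import manip
print(manip.sign_off())"
```

```text
the job is handed in; nothing more can be done
None
```

The rack top is down over all four dowels and flat on the stand, all six pockets hold upright pots, the bystanders were left where they were, and the job is handed in at about 29 s of the 66 s.

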